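# Dress two differentials with crown gear and bearing

### The job

Two differentials of a large model truck, a big one and a small one, stand upright in their holding blocks. Pick the two bevel crown gears and the two ball bearings out of the things on the mat and dress both differentials: each crown gear, teeth up, down flat on the flange of the differential of its size, then the bearing of that size over the journal above it, down on the shoulder. Let everything go at rest, and leave the flat spur gear and the black tape roll where they are.

Things in the scene. Friction and masses are not known exactly. Their poses are not given: they have to be found in the camera images.
- big_diff: big differential, fixed upright in a square aluminium block (76 x 76 x 20 mm); origin: centre of the block's underside on the table, z up its axis. Grey cup 54 mm wide; flange, diameter 55, top face at height 46 (gear's seat); spigot, diameter 28, up to a flat shoulder at 62 (bearing's seat); journal, diameter 16, up to 75; taper to diameter 9 at the top, at 85 mm. Yaw does not matter
- small_diff: small differential, fixed upright in a like block (76 x 76 x 20 mm); origin: centre of the block's underside on the table, z up its axis. Grey cup 44 mm wide; flange, diameter 45, top face at height 40 (gear's seat); spigot, diameter 21, up to a flat shoulder at 54 (bearing's seat); journal, diameter 11, up to 65; taper to diameter 6 at the top, at 75 mm. Yaw does not matter
- big_gear_mid (a point): centre, half-way up, of the big bevel crown gear: a dark steel ring, outer diameter 60 mm, hole 36 mm, 14 mm thick, 110 g, flat on the mat with its cone of teeth up; z is its axis, up. The mat's top is 2 mm above the table. Goes over the big differential's spigot with 4 mm play all round; it cannot pass a big bearing that is already on
- small_gear_mid (a point): centre (half-way up) of the small bevel crown gear: a dark steel ring 50 mm in outer diameter with a 28 mm hole, 12 mm thick, 70 g, lying flat on the mat with its teeth up; z is its axis, up. It belongs on the small differential (3.5 mm play all round) and cannot pass the small bearing
- big_bearing_mid (a point): centre (half-way up) of the big ball bearing: a bright steel ring with a black seal between its races, 42 mm in outer diameter, hole 21 mm, 12 mm thick, 70 g, lying flat on the mat; z is its axis. It fits the big differential's journal with 2.5 mm play all round
- small_bearing_mid (a point): centre (half-way up) of the small ball bearing: a bright steel ring with a black seal, 34 mm in outer diameter, hole 16 mm, 10 mm thick, 40 g, lying flat on the mat; z is its axis. It fits the small differential's journal with 2.5 mm play all round
- spur_gear: bystander on the mat: a flat black plastic spur gear, 68 mm in diameter, 12 mm thick, with a tiny hole; origin at the centre of its underside. To be left alone
- blk_tape: bystander on the mat: a roll of black tape, 65 mm in diameter, 18 mm high, with a pale core; origin at the centre of its underside. To be left alone
Things that resemble listed ones, but are neither listed nor needed, are in the scene too. Leave any green look-alike of the part that bears small_gear_mid alone.

How it is judged:
By the outcome, as a careful person would: the job done as asked, in the order asked, and still so for the second after the job is handed in, with the robot touching nothing.
It also fails if it takes over 96 s, if anything falls off the work surface, if the arm or the gripper's body presses on something with over 40 N, if the wrist force passes 120 N, or if a joint passes its speed limit or range.

### The arm

A 6-joint arm with a two-finger parallel gripper is mounted at the origin on a cart in front of the work surface, level with it; the furniture and walls round the work are solid. World frame = base frame: x ahead of the robot, y to its left, z up, the work surface at z = 0. Lengths are in m, angles in rad, forces in N, time in s.
With the tool pointing down it reaches from about 0.375 to 0.9 m from the base axis. Payload 3.1 kg.
Tool frame: the origin (TCP) lies between the finger pads; the fingertips stand 8 mm ahead of it and the grasp point (between the pads) lies 11 mm behind it; z points along the fingers, y is the line along which they close (so a half turn about z gives the same grasp; the last joint's range is limited). The gripper opens to 87 mm and grips with 3 to 60 N. Pads are 19 mm wide; open, the fingers measure 117 mm over their backs; the gripper's body (75 mm by 190 mm) begins 51 mm behind the grasp point.
Start: joints at [-1.325, 0.527, 1.433, -0, 1.181, -0.178], TCP at [0.257, -0.57, 0.231] pointing down, gripper open.
Joint ranges: [-3.08, 3.08], [-0.75, 2.2], [0.22, 2.44], [-1.43, 4.57], [0, 2.65], [-2.85, 2.85]. Speed limits (rad/s): [2.79, 2.79, 3.14, 3.14, 3.14, 3.14].

### API

Orientations are given as a unit quaternion [x, y, z, w].
In Python, from rig import robot, vision, job gives the robot as it stands.
- The arm moves only by the shell command python3 -m handwheel 'ROWS' [OPENING] [FORCE]. ROWS is JSON, a list of rows, each a list of 4 numbers: the shift along the tool's x, y, z as a fraction of full scale, then the turn about the tool's z as a fraction of full scale. A call has 1 to 20 rows; each row is the pose to reach, as a shift and turn from the pose commanded when the call began, along the tool's axes at that moment, turning the shorter way round; what a row does not reach only later rows make up. Full scale, the value 1, is 300 mm for a shift and 2 pi rad for a turn. A row lasts 1/12 s, in which the tool goes at most 41.7 mm and 7.16 degrees, less where a joint would pass 70% of its speed; a pose out of reach is approached as far as the arm can. A call with a number of a shift or a turn outside -1 to 1 is refused whole. A call with a gripper value outside its range is refused whole. OPENING is the opening in per cent of the stroke, from 0 (shut) to 100 (fully open), set as the call begins (- or left out, the last holds). The fingers move at their own pace and stop on an object; FORCE is the grip in N (left out, the last holds). Time passes only in rows, so rows that repeat a pose let the fingers close. It gives the time, the measured TCP pose, the force, the opening and the grip force at its end, in the units of the state.
- robot.get_obs(): the state, without advancing time (a new reading comes with each control period).
- vision.camera(name): name is "scene" or "top"; returns a dict with "frame" (420x560x3 uint8, red, green, blue), "K" (3x3 intrinsics, pixels), "cam_to_world" (4x4, takes a point from camera to world coordinates). Camera axes: x right, y down, z forward; pixel columns grow to the right and rows downward; lengths in m; the calibration is good to about 2 mm. A picture is of the moment at which its call begins. There is no depth.
- job.hand_in(): hands the job in; it is judged then, once.
Trained networks look in the newest picture that a camera, given by its name, has taken for a name from the list of things; names that differ only in an ending like _2 or _b are one class to them, and where a whole thing is asked for, a point or a joint stands for the part that bears it (a point fixed in the world has none). Each returns a list of dicts, best first, with "conf" (0 to 1); they miss things now and then, are a little off and sometimes report something else, mostly with a low value. They report only what shows in the picture. A call takes as long as a camera call. They do not tell look-alikes from the thing itself.
- vision.look_for(camera, label): "point" ([row, column] in pixels, amid what is visible of it).
- vision.outline_of(camera, label): "mask" (420x560 bool, what is visible of it) and "point" ([row, column] in pixels, amid what is visible of it).
The state is a dict: "time": time; "q": joint angles; "joint_velocities": joint speeds; "joint_torque": joint torques, N m; "position": TCP position; "tool_rot": TCP orientation; "ft_force": force on the tool from outside, world axes, zero at the start; "moment": the same for the moment, N m; "grip_width": finger opening in m; "grip_force": force on a finger pad.
Only numpy, scipy, OpenCV 4.12 (cv2) and the standard library are available. Lean on these libraries where they do the work, as an engineer would, in place of code of your own. Each camera call takes 0.05 s, during which the arm holds its last target. There are 200 camera calls.

## Working session

There is one attempt and no reset: what is moved stays moved. The work goes in short steps, Python scripts to look and compute and a shell command to move; the robot and the scene stay as the last step left them, time stands still between calls to the robot, and variables do not carry over. Pictures are saved under pics/ and viewed, at most 14 in all, crops included, and the job is handed in when it is done.

```bash
mkdir -p pics; python3 - <<'E'
from rig import robot, vision, job
import cv2,numpy as np
for c in("top","scene"):
    d=vision.camera(c); cv2.imwrite(f"pics/{c}0.png",cv2.resize(d["frame"][:,:,::-1],(784,588),interpolation=cv2.INTER_CUBIC)); np.savez(f"{c}0.npz",**d)
    print(c,d["K"].round(1).tolist(),d["cam_to_world"].round(3).tolist())
    for l in "big_diff small_diff big_gear_mid small_gear_mid big_bearing_mid small_bearing_mid spur_gear blk_tape".split():
        print(l,[(np.round(r["point"]).tolist(),round(r["conf"],2)) for r in vision.look_for(c,l)])
o=robot.get_obs();print(o["time"],o["position"],o["tool_rot"],o["grip_width"])
E
```

```text
top [[428.9, 0.0, 282.8], [0.0, 428.9, 205.4], [0.0, 0.0, 1.0]] [[0.029, -0.991, 0.134, 0.47], [-0.999, -0.033, -0.031, 0.011], [0.035, -0.133, -0.99, 1.017], [0.0, 0.0, 0.0, 1.0]]
big_diff [([263.0, 401.0], 0.67), ([240.0, 319.0], 0.52), ([270.0, 205.0], 0.28)]
small_diff [([239.0, 323.0], 0.87)]
big_gear_mid [([269.0, 252.0], 0.68)]
small_gear_mid [([147.0, 277.0], 0.67), ([202.0, 204.0], 0.54)]
big_bearing_mid [([204.0, 258.0], 0.68)]
small_bearing_mid [([269.0, 137.0], 0.54)]
spur_gear [([272.0, 207.0], 0.83)]
blk_tape [([196.0, 142.0], 0.68)]
scene [[521.0, 0.0, 275.0], [0.0, 521.0, 209.0], [0.0, 0.0, 1.0]] [[-0.692, -0.365, 0.623, -0.133], [-0.722, 0.323, -0.612, 0.716], [0.022, -0.873, -0.487, 0.602], [0.0, 0.0, 0.0, 1.0]]
big_diff [([194.0, 382.0], 0.45)]
small_diff [([209.0, 329.0], 0.92), ([264.0, 160.0], 0.57)]
big_gear_mid [([255.0, 310.0], 0.75)]
small_gear_mid [([242.0, 217.0], 0.76), ([194.0, 240.0], 0.59)]
big_bearing_mid [([223.0, 259.0], 0.53)]
small_bearing_mid [([303.0, 204.0], 0.77)]
spur_gear [([274.0, 271.0], 0.88)]
blk_tape [([267.0, 158.0], 0.6)]
0.9 [ 0.25704219 -0.56968071  0.23057825] [9.77632534e-01 2.10320301e-01 5.71067878e-07 1.97802320e-05] 0.08697869133509846
```

View pics/top0.png

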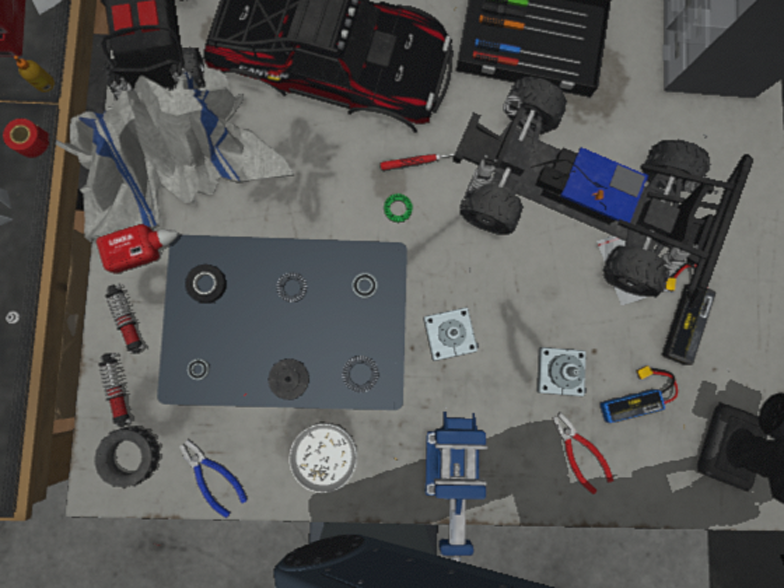

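View pics/scene0.png

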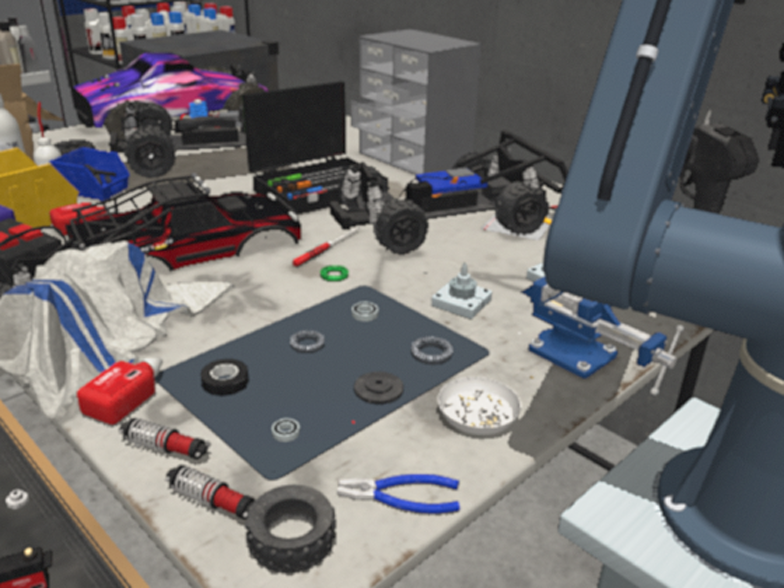

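The top view shows the mat: tape (145,202), dark ring (208,205), bearing (261,204), small bearing (141,264), spur (206,271), big dark ring (258,267). The green ring (284,149) is the look-alike. The differentials are at (323,238) and (402,264). I'll measure these now and check sizes in a crop.

```bash
cat > h.py <<'E'
import numpy as np,cv2
from rig import robot,vision,job
def ray(d,p,z):
    "p=(row,col) -> world point at height z"
    v=np.linalg.inv(d["K"])@[p[1],p[0],1.]; T=d["cam_to_world"]; v=T[:3,:3]@v; o=T[:3,3]
    return o+v*(z-o[2])/v[2]
def proj(d,P):
    T=np.linalg.inv(d["cam_to_world"]); v=d["K"]@(T[:3,:3]@P+T[:3,3]); return v[1]/v[2],v[0]/v[2]
E
python3 - <<'E'
from h import *
Z=dict(big_diff=.01,small_diff=.01,big_gear_mid=.009,small_gear_mid=.008,big_bearing_mid=.008,small_bearing_mid=.007)
for c in("top","scene"):
    d=vision.camera(c)
    for l,z in Z.items():
        for r in vision.outline_of(c,l):
            m=r["mask"].astype(np.uint8); k=cv2.convexHull(cv2.findNonZero(m)); (cx,cy),s,a=cv2.minAreaRect(k)
            M=cv2.moments(k); cen=(M["m01"]/M["m00"],M["m10"]/M["m00"])
            print(c,l,round(r["conf"],2),np.round(cen,1),np.round(s,1),ray(d,cen,z)[:2].round(4))
    if c=="top":
        f=d["frame"][185:290,110:430,::-1]; cv2.imwrite("pics/crop1.png",cv2.resize(f,None,fx=2.5,fy=2.5,interpolation=cv2.INTER_CUBIC))
        g=d["frame"][205:290,290:435,::-1]; cv2.imwrite("pics/crop2.png",cv2.resize(g,None,fx=5.5,fy=5.5,interpolation=cv2.INTER_CUBIC))
E
```

```text
top big_diff 0.79 [265.4 400.3] [35.2 34.2] [ 0.4737 -0.3001]
top small_diff 0.92 [238.4 321.2] [33.4 34.1] [ 0.5312 -0.1126]
top big_gear_mid 0.6 [266.5 256.7] [24. 25.] [0.4614 0.0363]
top small_gear_mid 0.68 [205.  207.8] [20. 20.] [0.6018 0.1569]
top small_gear_mid 0.67 [148.5 283.6] [21. 19.] [ 0.7457 -0.0182]
top big_bearing_mid 0.44 [203.4 260. ] [17. 16.] [0.6098 0.0341]
top small_bearing_mid 0.51 [263.6 141.3] [13. 14.] [0.4604 0.3025]
scene big_diff 0.58 [194.2 381.6] [ 8.9 12.1] [ 0.5031 -0.2783]
scene small_diff 0.79 [209.5 330. ] [31.8 36.1] [ 0.5369 -0.1223]
scene small_diff 0.52 [221.8 259.8] [13. 18.] [0.6044 0.0382]
scene small_diff 0.23 [249.8 307.6] [29.5 19.5] [0.4558 0.041 ]
scene big_gear_mid 0.58 [250.3 307.1] [19. 28.] [0.4562 0.0421]
scene small_gear_mid 0.76 [243.4 218.4] [15. 22.] [0.5988 0.1602]
scene small_gear_mid 0.76 [194.4 238. ] [ 9. 18.] [ 0.7402 -0.0131]
scene big_bearing_mid 0.8 [222.  259.3] [12. 17.] [0.6071 0.0375]
scene big_bearing_mid 0.27 [243.4 218.7] [15. 23.] [0.5983 0.1597]
scene small_bearing_mid 0.48 [306.2 204.2] [15. 17.] [0.4582 0.3029]
```

View pics/crop1.png

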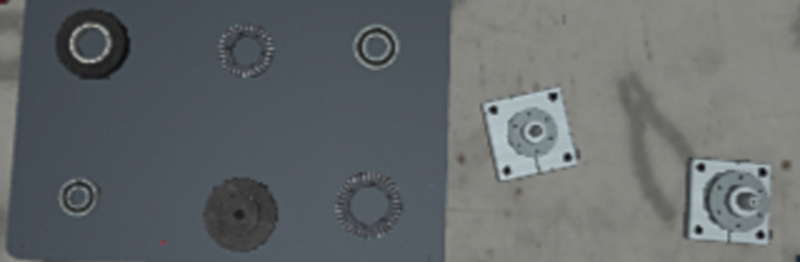

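View pics/crop2.png

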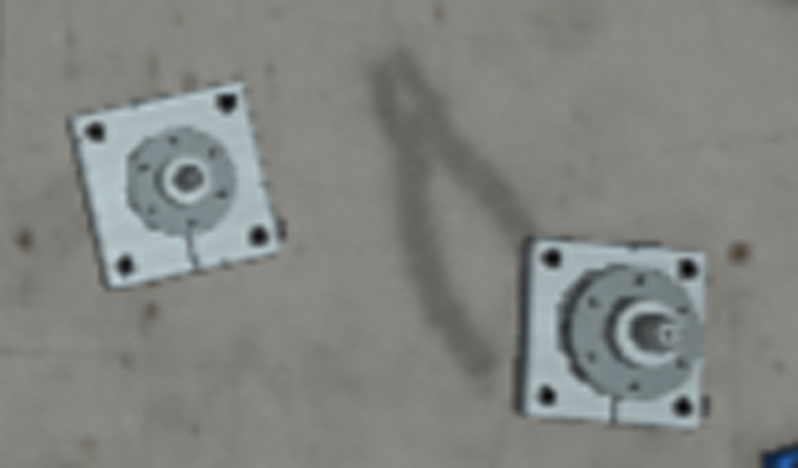

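Small diff at crop left (flange 20 px, which is about 45 mm), big diff at right (25 px, about 55 mm). The dark steel rings on the mat are the crown gears: small at (208,205), big at (257,266). The bright rings are the bearings. The tape core isn't one of the listed parts. Now a finer fit of the centres.

```bash
python3 - <<'E'
from h import *
P=dict(bg=([.459,.039,.009],.030),sg=([.600,.158,.008],.025),bb=([.608,.036,.008],.021),sb=([.459,.303,.007],.017))
for c in("top","scene"):
    d=dict(np.load(c+"0.npz")); f=d["frame"].astype(int)
    for n,(p,r) in P.items():
        p=np.array(p); v,u=map(int,proj(d,p)); w=22
        g=f[v-w:v+w,u-w:u+w]; bg=np.median(g.reshape(-1,3),0)
        m=(np.abs(g-bg).max(2)>14).astype(np.uint8); m=cv2.morphologyEx(m,cv2.MORPH_CLOSE,np.ones((3,3)))
        k,L,S,_=cv2.connectedComponentsWithStats(m); i=min(range(1,k),key=lambda j:-S[j,4])
        h=cv2.convexHull(cv2.findNonZero((L==i).astype(np.uint8))); (cx,cy),s,a=cv2.minAreaRect(h); M=cv2.moments(h)
        cen=(M["m01"]/M["m00"]+v-w,M["m10"]/M["m00"]+u-w)
        print(c,n,np.round(cen,1),np.round(s,1),ray(d,cen,p[2])[:2].round(4))
    if c=="top":
        o=lambda x,y:((y+.5)/5.5-.5+205,(x+.5)/5.5-.5+290)
        for n,x,y,z in[("S flange",181,181,.04),("S tip",190,177,.075),("S block",177,182,.018),("B flange",634,333,.046),("B tip",668,334,.085),("B block",615,333,.018)]:
            print(n,ray(d,o(x,y),z)[:2].round(4))
    else:
        g=d["frame"][165:245,290:400,::-1]; cv2.imwrite("pics/crop3.png",cv2.resize(g,None,fx=7,fy=7,interpolation=cv2.INTER_CUBIC))
E
```

```text
top bg [266.7 257. ] [25. 26.] [0.461  0.0357]
top sg [204.8 208. ] [21.4 20.2] [0.6022 0.1564]
top bb [203.4 260.1] [17. 18.] [0.6098 0.0339]
top sb [263.3 141. ] [14.1 15.6] [0.4611 0.3034]
S flange [ 0.5315 -0.112 ]
S tip [ 0.531  -0.1112]
S block [ 0.5324 -0.1131]
B flange [ 0.4743 -0.2995]
B tip [ 0.4742 -0.3006]
B block [ 0.4742 -0.3004]
scene bg [250. 308.] [20. 30.] [0.4557 0.0398]
scene sg [243.8 219. ] [16. 24.] [0.5966 0.16  ]
scene bb [205.8 258.8] [14. 43.] [ 0.6635 -0.0123]
scene sb [306.3 203.6] [17. 21.] [0.4588 0.3039]
```

View pics/crop3.png

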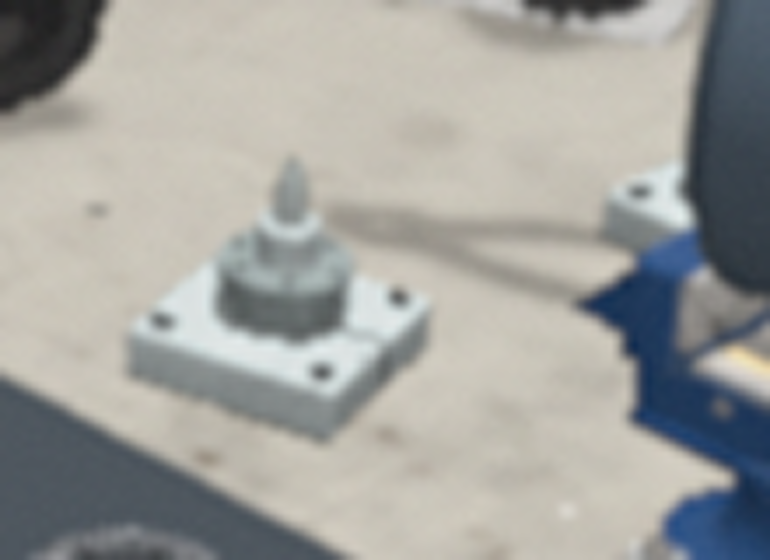

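The small diff shows clear in the scene view (flange at about (330,202)). The arm hides the big one, but the top view gives it well. Moving now.

```bash
cat >> h.py <<'E'
def plan(*targets):
    "fractions (tool x,y,z of 300 mm) from the present pose to each world target"
    from scipy.spatial.transform import Rotation as R
    o=robot.get_obs(); A=R.from_quat(o["tool_rot"]).as_matrix(); p=np.array(o["position"])
    print("t",round(o["time"],2),"p",p.round(4),"w",round(o["grip_width"],4))
    for t in targets: print(t,"->",(A.T@(np.array(t)-p)/.3).round(4))
E
python3 - <<'E'
from h import *
d=dict(np.load("scene0.npz")); o=lambda x,y:((y+.5)/7-.5+165,(x+.5)/7-.5+290)
for n,x,y,z in[("S flange",286,258,.04),("S tip",292,157,.075)]: print(n,ray(d,o(x,y),z)[:2].round(4))
plan((.36,-.27,.2),(.459,.038,.12),(.459,.038,.012))
E
```

```text
S flange [ 0.5273 -0.1095]
S tip [ 0.5303 -0.1119]
t 1.6 p [ 0.257  -0.5697  0.2305] w 0.0868
(0.36, -0.27, 0.2) -> [ 0.7236 -0.7694  0.1018]
(0.459, 0.038, 0.12) -> [ 1.4466 -1.5696  0.3685]
(0.459, 0.038, 0.012) -> [ 1.4466 -1.5696  0.7285]
```

```bash
python3 -m handwheel '[[0.72,-0.77,0.1,0],[0.72,-0.77,0.1,0],[0.72,-0.77,0.1,0],[0.72,-0.77,0.1,0],[0.72,-0.77,0.1,0],[0.72,-0.77,0.1,0],[0.72,-0.77,0.1,0],[0.72,-0.77,0.1,0]]' 100 30
python3 -m handwheel '[[0.727,-0.8,0.26,0],[0.727,-0.8,0.26,0],[0.727,-0.8,0.26,0],[0.727,-0.8,0.26,0],[0.727,-0.8,0.26,0],[0.727,-0.8,0.26,0],[0.727,-0.8,0.26,0],[0.727,-0.8,0.26,0],[0.727,-0.8,0.26,0],[0.727,-0.8,0.26,0]]'
python3 - <<'E'
from h import *
plan((.459,.038,.08),(.459,.038,.012))
d=vision.camera("scene");v,u=map(int,proj(d,np.array([.459,.038,.06])))
print(v,u);a=max(0,v-60)
d2=vision.camera("top");np.savez("top1.npz",**d2)
im=np.hstack([cv2.resize(q[:,:,::-1],(400,400),interpolation=cv2.INTER_CUBIC) for q in(d["frame"][a:a+130,u-65:u+65],d2["frame"][205:325,300:420])])
cv2.imwrite("pics/c4.png",im)
E
```

```text
time: 2.27
position: [0.3587, -0.266, 0.2003]
tool_rot: [0.977, 0.211, -0.0, -0.001]
ft_force: [0.1, 0.2, -0.1]
grip_width: 0.0869
grip_force: 0.0
time: 3.1
position: [0.4592, 0.0404, 0.1222]
tool_rot: [0.977, 0.213, -0.0, -0.0]
ft_force: [0.0, -0.4, -0.5]
grip_width: 0.0869
grip_force: 0.0
t 3.1 p [0.4592 0.0404 0.1222] w 0.0869
(0.459, 0.038, 0.08) -> [-0.0037  0.0071  0.1405]
(0.459, 0.038, 0.012) -> [-0.0036  0.0071  0.3672]
227 308
```

View pics/c4.png

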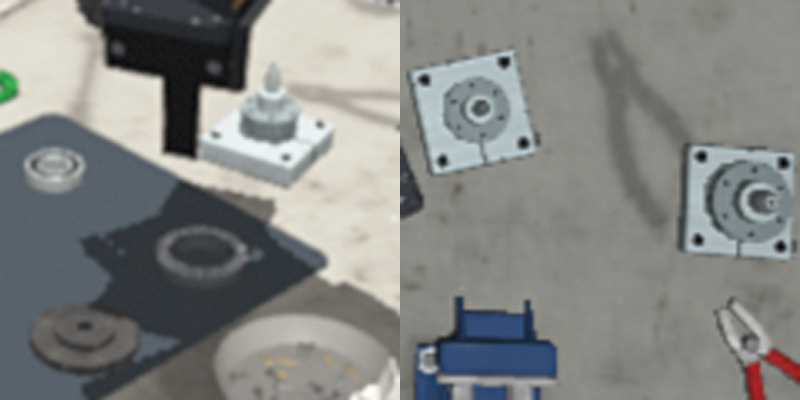

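The gripper is above the gear in the scene crop, with the gear at crop (200,253). Descending and grasping.

```bash
python3 -m handwheel '[[-0.004,0.007,0.12,0],[-0.004,0.007,0.24,0],[-0.004,0.007,0.32,0],[-0.004,0.007,0.365,0],[-0.004,0.007,0.365,0],[-0.004,0.007,0.365,0]]'
python3 -m handwheel '[[0,0,0,0],[0,0,0,0],[0,0,0,0],[0,0,0,0],[0,0,0,0],[0,0,0,0],[0,0,0,0],[0,0,0,0]]' 50 30
python3 -m handwheel '[[0,0,0,0],[0,0,0,0]]'
```

```text
time: 3.7
position: [0.4587, 0.0338, 0.0128]
tool_rot: [0.978, 0.209, -0.0, -0.0]
ft_force: [-0.0, -0.1, -0.0]
grip_width: 0.0871
grip_force: 0.0
time: 4.37
position: [0.4591, 0.0357, 0.0135]
tool_rot: [0.978, 0.211, 0.0, 0.0]
ft_force: [0.1, -2.1, 6.6]
grip_width: 0.0591
grip_force: 30.0
time: 4.53
position: [0.4591, 0.0357, 0.0134]
tool_rot: [0.978, 0.211, 0.0, 0.0]
ft_force: [-0.3, -1.6, 4.7]
grip_width: 0.059
grip_force: 30.0
```

```bash
python3 -m handwheel '[[0,0,-0.1,0],[0,0,-0.2,0],[0,0,-0.3,0],[0,0,-0.4,0],[0,0,-0.4,0],[0,0,-0.4,0]]'
python3 - <<'E'
from h import *
plan((.472,-.299,.13))
E
```

```text
time: 5.03
position: [0.4597, 0.0358, 0.1342]
tool_rot: [0.978, 0.21, 0.002, 0.001]
ft_force: [-0.7, 0.5, -0.5]
grip_width: 0.0589
grip_force: 30.0
t 5.03 p [0.4597 0.0358 0.1342] w 0.0589
(0.472, -0.299, 0.13) -> [-0.4218  1.0341  0.0148]
```

```bash
python3 -m handwheel '[[-0.42,1,0,0],[-0.42,1,0,0],[-0.42,1,0,0],[-0.42,1,0,0],[-0.42,1,0,0],[-0.42,1,0,0],[-0.42,1,0,0],[-0.42,1,0,0],[-0.42,1,0,0]]'
python3 -m handwheel '[[0,0.034,0,0],[0,0.034,0,0],[0,0.034,0,0],[0,0.034,0,0],[0,0.034,0,0]]'
python3 - <<'E'
from h import *
plan((.472,-.299,.13))
ims=[]
P=np.array([.472,-.299,.09])
for c in("scene","top"):
    d=vision.camera(c);np.savez(c+"2.npz",**d);v,u=map(int,proj(d,P));print(c,v,u)
    a,b=v-35,u-35; ims.append(cv2.resize(d["frame"][a:a+70,b:b+70,::-1],(400,400),interpolation=cv2.INTER_CUBIC)); print(a,b)
cv2.imwrite("pics/c5.png",np.hstack(ims))
E
```

```text
time: 5.78
position: [0.4682, -0.297, 0.1314]
tool_rot: [0.978, 0.208, 0.001, 0.002]
ft_force: [0.6, -0.8, 0.8]
grip_width: 0.0589
grip_force: 30.0
time: 6.2
position: [0.4713, -0.297, 0.1327]
tool_rot: [0.977, 0.211, -0.0, -0.001]
ft_force: [0.1, -0.1, -0.8]
grip_width: 0.059
grip_force: 30.0
t 6.2 p [ 0.4713 -0.297   0.1327] w 0.059
(0.472, -0.299, 0.13) -> [-0.0006  0.0069  0.009 ]
scene 166 401
131 366
top 266 411
231 376
```

View pics/c5.png

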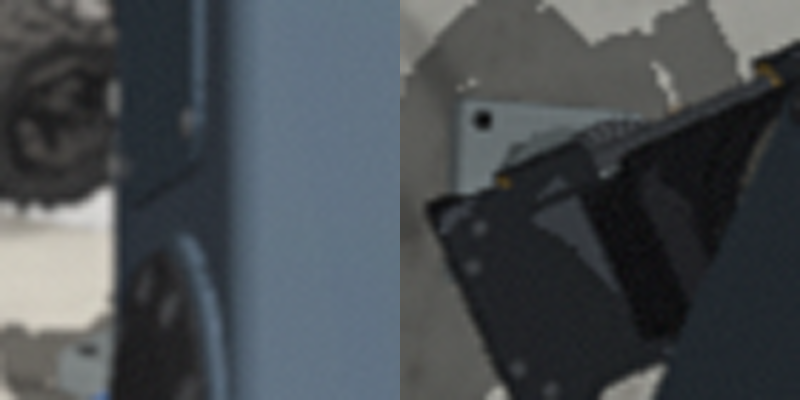

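Both views are blocked here by the arm or gripper, so I rely on the top-camera numbers. The grasp confirmed them along the closing axis. Descending with force checks.

```bash
python3 -m handwheel '[[-0.001,0.0125,0.05,0],[-0.001,0.0125,0.1,0],[-0.001,0.0125,0.15,0],[-0.001,0.0125,0.18,0],[-0.001,0.0125,0.21,0],[-0.001,0.0125,0.225,0],[-0.001,0.0125,0.235,0],[-0.001,0.0125,0.235,0],[-0.001,0.0125,0.235,0]]'
```

```text
time: 7.05
position: [0.473, -0.3025, 0.0629]
tool_rot: [0.978, 0.21, 0.0, 0.0]
ft_force: [0.5, -0.7, -1.2]
grip_width: 0.0592
grip_force: 30.0
```

```bash
python3 -m handwheel '[[0,-0.003,0.006,0],[0,-0.003,0.012,0],[0,-0.003,0.016,0],[0,-0.003,0.016,0]]'; python3 -m handwheel '[[0,0,0,0],[0,0,0,0]]'
```

```text
time: 7.38
position: [0.4724, -0.3015, 0.0577]
tool_rot: [0.978, 0.21, -0.0, -0.0]
ft_force: [-0.0, 0.8, -0.6]
grip_width: 0.0588
grip_force: 30.0
time: 7.55
position: [0.4725, -0.3016, 0.0578]
tool_rot: [0.978, 0.21, 0.0, 0.0]
ft_force: [0.3, -0.7, -0.8]
grip_width: 0.059
grip_force: 30.0
```

```bash
python3 -m handwheel '[[0,0,0.003,0],[0,0,0.003,0],[0,0,0.003,0]]'; python3 -m handwheel '[[0,0,0,0],[0,0,0,0],[0,0,0,0],[0,0,0,0],[0,0,0,0]]' 95; python3 -m handwheel '[[0,0,-0.1,0],[0,0,-0.2,0],[0,0,-0.3,0],[0,0,-0.3,0],[0,0,-0.3,0]]'
python3 - <<'E'
from h import *
plan((.472,-.03,.13))
E
```

```text
time: 7.8
position: [0.4725, -0.3016, 0.0575]
tool_rot: [0.978, 0.21, 0.0, 0.0]
ft_force: [-0.4, 0.9, 5.3]
grip_width: 0.0588
grip_force: 30.0
time: 8.22
position: [0.4724, -0.3015, 0.0566]
tool_rot: [0.978, 0.21, -0.0, -0.0]
ft_force: [-0.6, 0.1, 0.9]
grip_width: 0.0803
grip_force: 0.0
time: 8.63
position: [0.4734, -0.3024, 0.1485]
tool_rot: [0.978, 0.21, 0.001, 0.002]
ft_force: [0.6, 0.9, -0.6]
grip_width: 0.0824
grip_force: 0.0
t 8.63 p [ 0.4734 -0.3024  0.1485] w 0.0824
(0.472, -0.03, 0.13) -> [ 0.3692 -0.8299  0.059 ]
```

Contact was felt at the seat height and the gear is released. Next, the big bearing.

```bash
python3 -m handwheel '[[0.877,-0.833,0.1,0],[0.877,-0.833,0.1,0],[0.877,-0.833,0.1,0],[0.877,-0.833,0.1,0],[0.877,-0.833,0.1,0],[0.877,-0.833,0.1,0],[0.877,-0.833,0.1,0],[0.877,-0.833,0.1,0],[0.877,-0.833,0.16,0],[0.877,-0.833,0.16,0],[0.877,-0.833,0.16,0],[0.877,-0.833,0.16,0]]' 80
python3 - <<'E'
from h import *
plan((.6098,.034,.012))
ims=[]
P=np.array([.472,-.299,.05])
for c in("scene","top"):
    d=vision.camera(c);v,u=map(int,proj(d,P))
    a,b=v-30,u-30;print(c,a,b); ims.append(cv2.resize(d["frame"][a:a+60,b:b+60,::-1],(400,400),interpolation=cv2.INTER_CUBIC))
cv2.imwrite("pics/c6.png",np.hstack(ims))
E
```

```text
time: 9.63
position: [0.6082, 0.0343, 0.0974]
tool_rot: [0.978, 0.211, -0.002, -0.0]
ft_force: [-0.4, -0.0, -0.1]
grip_width: 0.0697
grip_force: 0.0
t 9.63 p [0.6082 0.0343 0.0974] w 0.0697
(0.6098, 0.034, 0.012) -> [0.0054 0.0036 0.2845]
scene 151 369
top 236 375
```

View pics/c6.png

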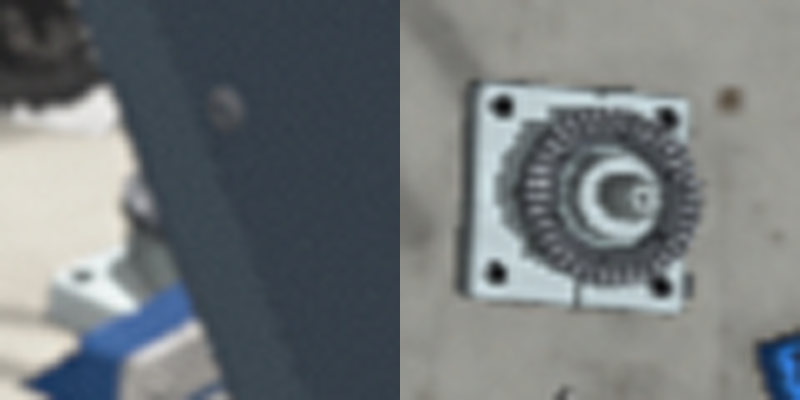

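The gear sits flat around the spigot (top crop, centre about (613,196) against spigot (620,197)). Picking the big bearing.

```bash
python3 -m handwheel '[[0.005,0.003,0.1,0],[0.005,0.003,0.18,0],[0.005,0.003,0.25,0],[0.005,0.003,0.282,0],[0.005,0.003,0.282,0],[0.005,0.003,0.282,0]]'
python3 -m handwheel '[[0,0,0,0],[0,0,0,0],[0,0,0,0],[0,0,0,0],[0,0,0,0],[0,0,0,0],[0,0,0,0]]' 35 25
python3 -m handwheel '[[0,0,0,0],[0,0,0,0],[0,0,0,0]]'
```

```text
time: 10.23
position: [0.6113, 0.0332, 0.0145]
tool_rot: [0.978, 0.21, -0.0, -0.0]
ft_force: [-0.2, -0.2, 0.1]
grip_width: 0.0698
grip_force: 0.0
time: 10.82
position: [0.6115, 0.0343, 0.0148]
tool_rot: [0.978, 0.21, 0.0, 0.0]
ft_force: [-0.9, -0.3, 3.4]
grip_width: 0.041
grip_force: 25.0
time: 11.07
position: [0.6115, 0.0343, 0.0148]
tool_rot: [0.978, 0.21, 0.0, 0.0]
ft_force: [-1.3, -0.0, 6.3]
grip_width: 0.041
grip_force: 25.0
```

```bash
python3 -m handwheel '[[0,0,-0.13,0],[0,0,-0.26,0],[0,0,-0.38,0],[-0.87,0.829,-0.42,0],[-0.87,0.829,-0.42,0],[-0.87,0.829,-0.42,0],[-0.87,0.829,-0.42,0],[-0.87,0.829,-0.42,0],[-0.87,0.829,-0.42,0],[-0.87,0.829,-0.42,0],[-0.87,0.829,-0.42,0],[-0.87,0.829,-0.42,0],[-0.87,0.829,-0.42,0],[-0.87,0.829,-0.42,0],[-0.87,0.829,-0.42,0]]'
python3 - <<'E'
from h import *
d=vision.camera("top");v,u=map(int,proj(d,np.array([.475,-.3,.12])));a,b=v-35,u-35
cv2.imwrite("pics/c7.png",cv2.resize(d["frame"][a:a+70,b:b+70,::-1],(420,420),interpolation=cv2.INTER_CUBIC))
plan((.4758,-.2995,.078))
E
```

```text
time: 12.32
position: [0.4751, -0.2989, 0.1396]
tool_rot: [0.978, 0.21, -0.0, -0.001]
ft_force: [-0.5, 0.4, -1.4]
grip_width: 0.0409
grip_force: 25.0
t 12.37 p [ 0.4754 -0.2983  0.1397] w 0.041
(0.4758, -0.2995, 0.078) -> [-2.000e-04  4.600e-03  2.057e-01]
```

```bash
python3 -m handwheel '[[0,0.003,0.05,0],[0,0.003,0.1,0],[0,0.003,0.14,0],[0,0.003,0.16,0],[0,0.003,0.175,0],[0,0.003,0.19,0],[0,0.003,0.19,0],[0,0.003,0.19,0]]'
```

```text
time: 13.03
position: [0.4763, -0.3004, 0.0834]
tool_rot: [0.978, 0.211, 0.0, 0.0]
ft_force: [0.3, 0.3, -0.5]
grip_width: 0.0409
grip_force: 25.0
```

```bash
python3 -m handwheel '[[0,0,0.005,0],[0,0,0.01,0],[0,0,0.015,0],[0,0,0.018,0],[0,0,0.018,0],[0,0,0.018,0]]'
```

```text
time: 13.53
position: [0.4759, -0.3006, 0.0778]
tool_rot: [0.978, 0.21, -0.0, -0.0]
ft_force: [0.3, 0.5, -0.7]
grip_width: 0.041
grip_force: 25.0
```

```bash
python3 -m handwheel '[[0,0,0.004,0],[0,0,0.008,0],[0,0,0.011,0],[0,0,0.011,0],[0,0,0.011,0]]'
```

```text
time: 13.95
position: [0.476, -0.3007, 0.0748]
tool_rot: [0.978, 0.21, 0.0, 0.0]
ft_force: [-0.6, 0.6, 3.5]
grip_width: 0.0405
grip_force: 25.0
```

Seated. Release, then to the small gear.

```bash
python3 -m handwheel '[[0,0,0,0],[0,0,0,0],[0,0,0,0],[0,0,0,0],[0,0,0,0],[0,0,-0.03,0],[0,0,-0.13,0],[0,0,-0.25,0],[0.5,-0.61,-0.25,0],[0.5,-0.61,-0.25,0],[0.5,-0.61,-0.25,0],[0.5,-0.61,-0.25,0],[0.5,-0.61,-0.25,0],[0.5,-0.61,-0.25,0],[0.5,-0.61,-0.25,0]]' 85
python3 -m handwheel '[[0.51,-0.607,0,0],[0.51,-0.607,0,0],[0.51,-0.607,0,0],[0.51,-0.607,0.1,0],[0.51,-0.607,0.16,0],[0.51,-0.607,0.16,0],[0.51,-0.607,0.16,0],[0.51,-0.607,0.16,0],[0.51,-0.607,0.16,0]]'
python3 - <<'E'
from h import *
plan((.6022,.1564,.013))
ims=[]
P=np.array([.472,-.299,.06])
for c in("scene","top"):
    d=vision.camera(c);np.savez(c+"3.npz",**d);v,u=map(int,proj(d,P))
    a,b=v-30,u-30;print(c,a,b); ims.append(cv2.resize(d["frame"][a:a+60,b:b+60,::-1],(400,400),interpolation=cv2.INTER_CUBIC))
cv2.imwrite("pics/c8.png",np.hstack(ims))
E
```

```text
time: 15.2
position: [0.5379, -0.0668, 0.1503]
tool_rot: [0.977, 0.213, 0.0, -0.001]
ft_force: [-0.4, -0.1, 0.5]
grip_width: 0.0742
grip_force: 0.0
time: 15.95
position: [0.602, 0.1559, 0.1018]
tool_rot: [0.978, 0.21, -0.0, 0.0]
ft_force: [0.3, -0.5, 0.3]
grip_width: 0.0743
grip_force: 0.0
t 15.95 p [0.602  0.1559 0.1018] w 0.0743
(0.6022, 0.1564, 0.013) -> [ 0.0013 -0.0013  0.296 ]
scene 147 369
top 236 376
```

View pics/c8.png

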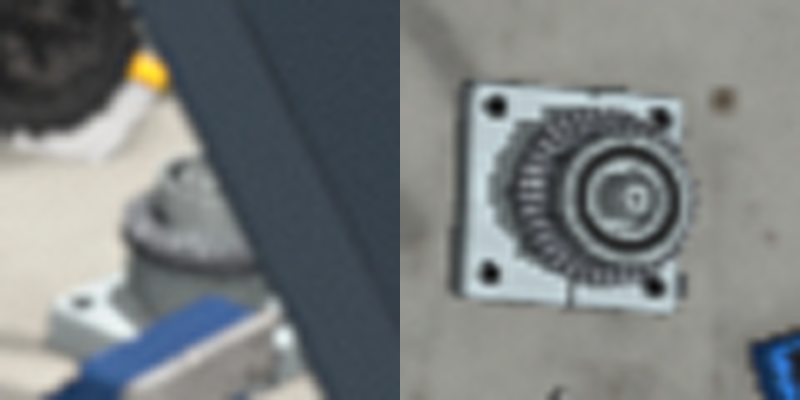

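The big diff is dressed, bearing level around the journal (top crop (628,195)). Picking the small dark gear at (.602,.156), top pixel (208,205). The green ring, at pixel (284,149), is off the mat and is left alone.

```bash
python3 -m handwheel '[[0,-0.001,0.1,0],[0,-0.001,0.19,0],[0,-0.001,0.26,0],[0,-0.001,0.294,0],[0,-0.001,0.294,0],[0,-0.001,0.294,0]]'
python3 -m handwheel '[[0,0,0,0],[0,0,0,0],[0,0,0,0],[0,0,0,0],[0,0,0,0],[0,0,0,0],[0,0,0,0],[0,0,0,0],[0,0,0,0]]' 45 25
python3 -m handwheel '[[0,0,-0.13,0],[0,0,-0.26,0],[0,0,-0.4,0],[0,0,-0.4,0],[0,0,-0.4,0],[0,0,-0.4,0]]'
```

```text
time: 16.55
position: [0.6025, 0.1561, 0.014]
tool_rot: [0.978, 0.21, 0.0, 0.0]
ft_force: [0.1, 0.4, -0.1]
grip_width: 0.0741
grip_force: 0.0
time: 17.3
position: [0.6024, 0.1571, 0.0142]
tool_rot: [0.978, 0.21, 0.001, 0.0]
ft_force: [-1.7, -0.3, 4.9]
grip_width: 0.0493
grip_force: 25.0
time: 17.8
position: [0.601, 0.1571, 0.1329]
tool_rot: [0.978, 0.21, -0.001, -0.0]
ft_force: [0.1, 0.2, -1.8]
grip_width: 0.0491
grip_force: 25.0
```

```bash
python3 -m handwheel '[[-0.578,0.723,0,0],[-0.578,0.723,0,0],[-0.578,0.723,0,0],[-0.578,0.723,0,0],[-0.578,0.723,0,0],[-0.578,0.723,0,0],[-0.578,0.723,0,0],[-0.578,0.723,0,0],[-0.578,0.723,0,0],[-0.578,0.723,0,0],[-0.578,0.723,0,0]]'
python3 - <<'E'
from h import *
plan((.532,-.112,.06))
E
```

```text
time: 18.72
position: [0.5324, -0.1105, 0.1323]
tool_rot: [0.978, 0.211, -0.001, -0.001]
ft_force: [0.8, -0.5, -1.5]
grip_width: 0.0491
grip_force: 25.0
t 18.72 p [ 0.5324 -0.1105  0.1323] w 0.0491
(0.532, -0.112, 0.06) -> [-0.003   0.0046  0.241 ]
```

```bash
python3 -m handwheel '[[-0.002,0.004,0.08,0],[-0.002,0.004,0.14,0],[-0.002,0.004,0.18,0],[-0.002,0.004,0.21,0],[-0.002,0.004,0.235,0],[-0.002,0.004,0.255,0],[-0.002,0.004,0.255,0],[-0.002,0.004,0.255,0]]'
```

```text
time: 19.38
position: [0.5331, -0.113, 0.0568]
tool_rot: [0.978, 0.211, 0.0, -0.0]
ft_force: [0.6, -0.9, -0.2]
grip_width: 0.0493
grip_force: 25.0
```

```bash
python3 -m handwheel '[[0,0,0.006,0],[0,0,0.012,0],[0,0,0.015,0],[0,0,0.015,0],[0,0,0.015,0]]'
```

```text
time: 19.8
position: [0.533, -0.1134, 0.0525]
tool_rot: [0.978, 0.21, 0.0, 0.0]
ft_force: [0.3, 0.5, -1.6]
grip_width: 0.049
grip_force: 25.0
```

```bash
python3 -m handwheel '[[0,0,0.003,0],[0,0,0.004,0],[0,0,0.004,0],[0,0,0.004,0]]'
python3 -m handwheel '[[0,0,0,0],[0,0,0,0],[0,0,0,0],[0,0,0,0],[0,0,0,0],[0,0,-0.03,0],[0,0,-0.15,0],[0,0,-0.3,0],[0.176,-0.7,-0.3,0],[0.176,-0.7,-0.3,0],[0.176,-0.7,-0.3,0],[0.176,-0.7,-0.3,0],[0.176,-0.7,-0.3,0],[0.176,-0.7,-0.3,0]]' 85
python3 -m handwheel '[[0.176,-0.664,0,0],[0.176,-0.664,0,0],[0.176,-0.664,0,0],[0.176,-0.664,0.1,0],[0.176,-0.664,0.16,0],[0.176,-0.664,0.16,0],[0.176,-0.664,0.16,0],[0.176,-0.664,0.16,0]]' 70
python3 - <<'E'
from h import *
plan((.4611,.3034,.012))
ims=[]
P=np.array([.53,-.111,.05])
for c in("scene","top"):
    d=vision.camera(c);np.savez(c+"4.npz",**d);v,u=map(int,proj(d,P))
    a,b=v-30,u-30;print(c,a,b); ims.append(cv2.resize(d["frame"][a:a+60,b:b+60,::-1],(400,400),interpolation=cv2.INTER_CUBIC))
cv2.imwrite("pics/c9.png",np.hstack(ims))
E
```

```text
time: 20.13
position: [0.5331, -0.1134, 0.0521]
tool_rot: [0.978, 0.21, 0.0, 0.0]
ft_force: [-1.4, 0.0, 5.4]
grip_width: 0.0495
grip_force: 25.0
time: 21.3
position: [0.4921, 0.1049, 0.1418]
tool_rot: [0.977, 0.213, -0.001, -0.001]
ft_force: [-0.6, 0.2, -0.0]
grip_width: 0.0739
grip_force: 0.0
time: 21.97
position: [0.4608, 0.3026, 0.093]
tool_rot: [0.977, 0.211, -0.001, 0.0]
ft_force: [-0.6, -0.7, 0.1]
grip_width: 0.0608
grip_force: 0.0
t 21.97 p [0.4608 0.3026 0.093 ] w 0.0608
(0.4611, 0.3034, 0.012) -> [ 0.0023 -0.002   0.2701]
scene 166 300
top 207 292
```

View pics/c9.png

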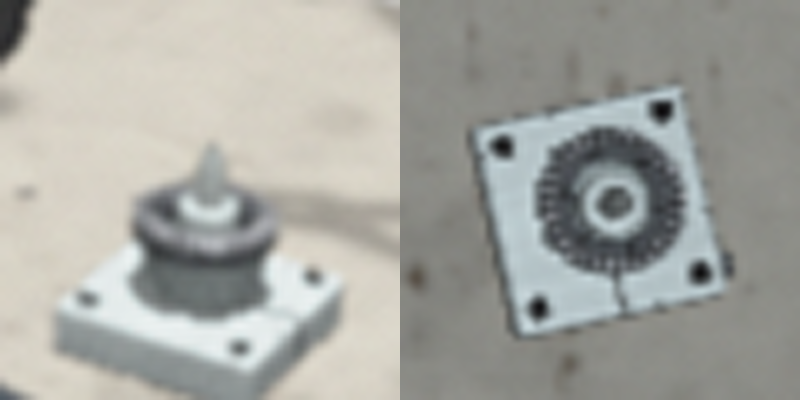

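The small gear is flat and centred on its flange in both views. Picking the small bearing.

```bash
python3 -m handwheel '[[0.001,-0.001,0.1,0],[0.001,-0.001,0.18,0],[0.001,-0.001,0.24,0],[0.001,-0.001,0.268,0],[0.001,-0.001,0.268,0],[0.001,-0.001,0.268,0]]'
python3 -m handwheel '[[0,0,0,0],[0,0,0,0],[0,0,0,0],[0,0,0,0],[0,0,0,0],[0,0,0,0],[0,0,0,0],[0,0,0,0],[0,0,0,0]]' 30 20
python3 -m handwheel '[[0,0,-0.13,0],[0,0,-0.26,0],[0,0,-0.42,0],[0,0,-0.42,0],[0,0,-0.42,0],[0,0,-0.42,0]]'
```

```text
time: 22.57
position: [0.4621, 0.3027, 0.0135]
tool_rot: [0.978, 0.21, 0.0, -0.0]
ft_force: [-0.1, 0.2, 0.4]
grip_width: 0.0604
grip_force: 0.0
time: 23.32
position: [0.4613, 0.3037, 0.0132]
tool_rot: [0.978, 0.21, 0.0, -0.0]
ft_force: [-1.1, -0.9, 5.1]
grip_width: 0.0322
grip_force: 20.0
time: 23.82
position: [0.4607, 0.3034, 0.1386]
tool_rot: [0.978, 0.21, -0.0, 0.0]
ft_force: [-0.3, -0.1, -0.4]
grip_width: 0.0323
grip_force: 20.0
```

```bash
python3 -m handwheel '[[-0.176,0.7,0,0],[-0.176,0.7,0,0],[-0.176,0.7,0,0],[-0.176,0.7,0,0],[-0.176,0.7,0,0],[-0.176,0.7,0,0]]'
python3 -m handwheel '[[-0.176,0.66,0,0],[-0.176,0.66,0,0],[-0.176,0.66,0,0],[-0.176,0.66,0,0],[-0.176,0.66,0,0],[-0.176,0.66,0,0],[-0.176,0.66,0,0],[-0.176,0.66,0,0],[-0.176,0.66,0,0],[-0.176,0.66,0,0]]'
python3 - <<'E'
from h import *
plan((.5322,-.1118,.086))
d=vision.camera("scene");v,u=map(int,proj(d,np.array([.532,-.112,.09])))
cv2.imwrite("pics/c10.png",cv2.resize(d["frame"][v-35:v+35,u-35:u+35,::-1],(490,490),interpolation=cv2.INTER_CUBIC))
E
```

```text
time: 24.32
position: [0.4994, 0.0852, 0.1365]
tool_rot: [0.978, 0.208, -0.002, 0.0]
ft_force: [0.4, -0.5, 0.6]
grip_width: 0.0322
grip_force: 20.0
time: 25.15
position: [0.5317, -0.1098, 0.138]
tool_rot: [0.977, 0.211, -0.001, -0.001]
ft_force: [-0.6, 1.0, -0.8]
grip_width: 0.0321
grip_force: 20.0
t 25.15 p [ 0.5317 -0.1098  0.138 ] w 0.0321
(0.5322, -0.1118, 0.086) -> [-0.0009  0.0069  0.1734]
```

View pics/c10.png

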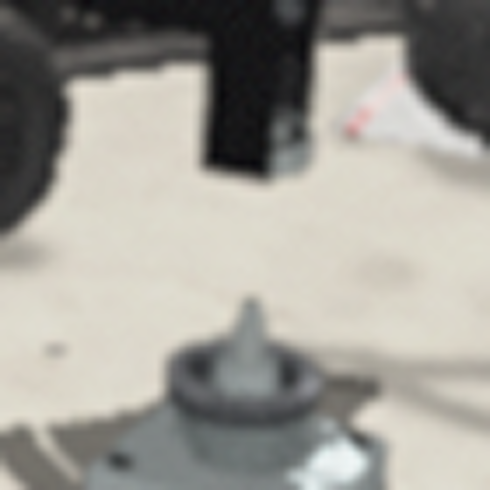

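The bearing is held level above the journal, centred within about 2 mm (spindle tip at crop (250,300)). Descending in steps.

```bash
python3 -m handwheel '[[-0.001,0.0055,0.06,0],[-0.001,0.0055,0.12,0],[-0.001,0.0055,0.16,0],[-0.001,0.0055,0.18,0],[-0.001,0.0055,0.195,0],[-0.001,0.0055,0.205,0],[-0.001,0.0055,0.205,0],[-0.001,0.0055,0.205,0]]'
```

```text
time: 25.87
position: [0.5334, -0.1134, 0.0777]
tool_rot: [0.978, 0.21, 0.0, 0.0]
ft_force: [-0.2, 0.2, -0.0]
grip_width: 0.0322
grip_force: 20.0
```

```bash
python3 -m handwheel '[[0,0,0.006,0],[0,0,0.012,0],[0,0,0.018,0],[0,0,0.024,0],[0,0,0.024,0],[0,0,0.024,0]]'
```

```text
time: 26.37
position: [0.5329, -0.1134, 0.0699]
tool_rot: [0.978, 0.21, -0.0, -0.0]
ft_force: [-0.3, 0.0, 0.6]
grip_width: 0.0325
grip_force: 20.0
```

```bash
python3 -m handwheel '[[0,0,0.005,0],[0,0,0.01,0],[0,0,0.014,0],[0,0,0.017,0],[0,0,0.017,0],[0,0,0.017,0]]'
```

```text
time: 26.87
position: [0.533, -0.1134, 0.0652]
tool_rot: [0.978, 0.21, -0.0, -0.0]
ft_force: [-0.8, -0.2, 2.4]
grip_width: 0.0323
grip_force: 20.0
```

Seated. Release and retreat clear to check.

```bash
python3 -m handwheel '[[0,0,0,0],[0,0,0,0],[0,0,0,0],[0,0,0,0],[0,0,0,0],[0,0,-0.03,0],[0,0,-0.15,0],[0,0,-0.35,0],[0,-0.8,-0.45,0],[0,-0.8,-0.45,0],[0,-0.8,-0.45,0],[0,-0.8,-0.45,0],[0,-0.8,-0.45,0],[0,-0.8,-0.45,0],[0,-0.8,-0.45,0],[0,-0.8,-0.45,0],[0,-0.8,-0.45,0],[0,-0.8,-0.45,0]]' 75
python3 - <<'E'
from h import *
plan()
s=vision.camera("scene");t=vision.camera("top");I=cv2.INTER_CUBIC;r=lambda f:cv2.resize(f[:,:,::-1],(390,390),interpolation=I)
a=np.hstack([r(s["frame"][165:225,300:360]),r(t["frame"][207:267,292:352])])
b=cv2.resize(t["frame"][180:290,105:435,::-1],(780,200),interpolation=cv2.INTER_AREA)
cv2.imwrite("pics/c11.png",np.vstack([a,b]))
E
```

```text
time: 28.37
position: [0.4353, 0.1044, 0.2001]
tool_rot: [0.978, 0.21, 0.0, 0.0]
ft_force: [1.0, 0.0, -0.2]
grip_width: 0.065
grip_force: 0.0
t 28.37 p [0.4353 0.1044 0.2001] w 0.065
```

View pics/c11.png

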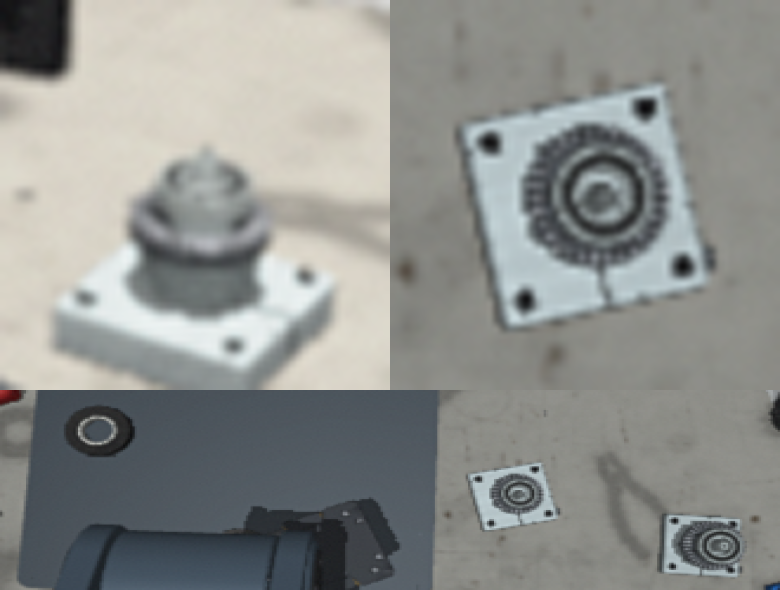

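Both differentials carry gear and bearing, level and centred (small at crop (600,195)). The arm is clear, so I'm handing in.

```bash
python3 -c "
from rig import job
print(job.hand_in())"
```

```text
the job is handed in; nothing more can be done
None
```

Both differentials are dressed, each with its crown gear seated and its bearing on top, and the job was handed in at about 28 s; I did not touch the spur gear, the tape roll or the green look-alike.

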